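Swing-check the bench magnifier's arm

ROBOT

A 6-joint arm with a two-finger parallel gripper is mounted at the origin on the work surface. World frame = base frame: x ahead of the robot, y to its left, z up, the work surface at z = 0. Lengths are in mm, angles in rad, forces in N, time in s.
With the tool pointing down it reaches from about 350 to 975 mm from the base axis. Payload 17.4 kg.
Tool frame: the origin (TCP) lies on the centre line of the jaws, within the pads' length; the fingertips stand ctrl.nose_length ahead of it and the grasp point (between the pads) is the TCP (ctrl.nose_length is the distance from the TCP to the fingertips, in mm); z points along the fingers, x is the direction in which the jaws open and shut, and the axes are right-handed (so a half turn about z gives the same grasp; the last joint's range is limited). The gripper opens to 85 mm and grips with 20 to 120 N. Pads are 22 mm wide; open, the fingers measure 114 mm over their backs; the gripper's body (76 mm by 85 mm) begins 54 mm behind the grasp point. The pads swing forward as they close: fully open they stand 13 mm farther back than shut.
Start: joints at [1.077, 0.116, 1.442, -0, 1.584, -0.038], TCP at [297.131, 606.091, 250.303] pointing down, gripper open.
Joint ranges: [-2.83, 2.83], [-0.83, 2.19], [0.07, 2.5], [-1.14, 4.28], [0.01, 3], [-2.97, 2.97]. Speed limits (rad/s): [1.89, 1.89, 2.22, 3.14, 3.14, 3.14].

INTERFACE

Orientations are given as a rotation vector (axis times angle).
In Python, from cell import ctrl gives the robot as it stands.
- The arm moves only by the shell command python3 -m handwheel 'ROWS' [FORCE]. ROWS is text: rows parted by semicolons, each of 5 numbers parted by spaces: the shift along the tool's x, y, z in mm, then the turn about the tool's z in degrees, then the finger opening in mm, from 0 to 85.4. In form: tx ty tz yaw claw; .... A call has 1 to 12 rows; each row shifts and turns the commanded pose from where the row before left it, along the tool's axes as they then stand; what a row does not reach is not made up. A row lasts 1/10 s, in which the tool goes at most 50 mm and 8.59 degrees, less where a joint would pass 70% of its speed; a pose out of reach is approached as far as the arm can. A call is refused whole if a number of a shift passes 50 or a number of a turn 8.59, either way. A call with a gripper value outside its range is refused whole. The fingers move at their own pace and stop on an object; FORCE is the grip in N (left out, the last holds). Time passes only in rows, so rows that do not move let the fingers close. It gives the time, the measured TCP pose, the force and the opening at its end, in the units of the state.
- ctrl.observe(): the state, without advancing time (a new reading comes with each control period).
- ctrl.grab_frame(name): name is "scene" or "top"; returns the picture (480x640x3 uint8, red, green, blue); there is no depth.
- ctrl.camera_model(name): a dict with "fx", "fy", "cx", "cy" (pixels), "cam_to_world" (4x4, takes a point from camera to world coordinates). Camera axes: x right, y down, z forward; pixel columns grow to the right and rows downward; lengths in mm; the calibration is good to about 2 mm. A picture is of the moment at which its call begins. camera_model takes no time and is no camera call.
- ctrl.job_done(): hands the job in, once; it reports no verdict.
Trained networks look in the newest picture that a camera, given by its name, has taken for a name from the list of things; names that differ only in an ending like _2 or _b are one class to them, and where a whole thing is asked for, a point or a joint stands for the part that bears it (a point fixed in the world has none). Each returns a list of dicts, best first, with "confidence" (0 to 1); they miss things now and then, are a little off and sometimes report something else, mostly with a low value. They report only what shows in the picture. A call takes as long as a camera call.
- ctrl.cut_out(camera, name): "mask" (480x640 bool, what is visible of it).
- ctrl.landmark_of(camera, name): "point" ([x, y, z] in mm, in the coordinates of the camera as it stood for that picture, good to about 4 mm: a listed point, or the origin of a listed thing).
The state is a dict: "time": time; "qpos": joint angles; "dq": joint speeds; "joint_efforts": joint torques, N m; "tcp_pos": TCP position; "tool_rot": TCP orientation; "ft_force": force on the tool from outside, world axes, zero at the start; "torque": the same for the moment, N m; "opening": finger opening in mm.
Only numpy, scipy, OpenCV 4.12 (cv2) and the standard library are available. Lean on these libraries where they do the work, as an engineer would, in place of code of your own. Each camera call takes 0.05 s, during which the arm holds its last target.

TASK

The hinge of the bench magnifier has just been serviced: take the magnifier's arm (the one with the glass lens) by its upright grip and swing it unhurriedly all the way to its stop on the robot's left, then all the way to its stop on the robot's right, to feel for binding. Then bring it back, leave the lens centred over the bone that lies on its base plate, and let go. Do not push the bone about or move the lamp's arm next to it.

Things in the scene. Friction and masses are not known exactly. Their poses are not given: they have to be found in the camera images.
- magnifier: Bench magnifier stand, fixed: grey base plate 220 x 160 x 12 mm with a black rubber field towards the robot, and a steel post. Origin on the table under the post's centre; the arm's vertical hinge axis passes through it. x axis: from the lens side to the post (away from the robot, yawed up to 0.2 rad), y to the robot's left. The plate spans x -170 to 50 mm. Post and hub: 36 mm wide, top at 122 mm.
- mag_arm (a joint): Angle (rad) of the magnifier's horizontal arm about its vertical hinge. 0: the arm points along the stand's -x, towards the robot. It grows as the lens swings to the robot's left (clockwise from above). Stops at +0.75 (small blue pin at the hub) and -0.75 (small red pin). The hinge is evenly stiff (2 to 3 N at the grip); the arm stays where it is left.
- mag_grip (a point): Middle of the magnifier's upright grip: a round black plastic peg with a thin steel band, 18 mm in diameter, at the arm's free end, 165 mm from the hinge axis. This point is 150 mm above the table; the peg runs from 116 to 176 mm above the table, and the arm and lens around its foot end at 118 mm. Its x axis points to the hinge.
- lens (a point): Centre of the magnifier's round clear glass lens in a steel rim, 84 mm in outer diameter, 110 mm from the hinge axis on the line to the grip, 111 mm above the table.
- bone: Pale toe bone, loose, 52 mm long, about 28 mm wide and 29 mm high, lying on the magnifier's base plate within reach of the lens's arc. Origin at the centre of its underside, 12 mm above the table; x along the bone.
- lamp_grip (a point): The same kind of grip (18 mm peg, this point 150 mm above the table, 165 mm from its hinge) on the look-alike stand next to the magnifier, whose arm carries an opaque white lamp head instead of a lens, with a worn tooth on its base plate. Not to be moved.

How it is judged (in metres and radians):
On the way, in this order (a step that is already met when the one before it is completed fails the run):
1. the magnifier's arm has been swung to its stop on the robot's left (within 5 degrees) (value of joint mag_arm above 0.66 rad), for 0.1 s.
2. then to its stop on the robot's right (within 5 degrees) (value of joint mag_arm below -0.66 rad), for 0.1 s.
At the end, for the whole second after the job is handed in: The lens's centre is within 20 mm (seen from above) of the bone's centre and the arm is at rest; the bone lies within 15 mm of where it lay, and the lamp's grip within 20 mm of where it was (horizontal distance between lens and bone below 0.02 m and velocity of joint mag_arm between -0.05 and 0.05 rad/s and distance of bone from where it was at the start of the episode below 0.015 m and distance of lamp_grip from where it was at the start of the episode below 0.02 m); the robot touches nothing.
It fails at once if the magnifier's arm is flung (faster than 3 rad/s) (velocity of joint mag_arm above 3 rad/s or velocity of joint mag_arm below -3 rad/s).
It fails at once if the bone is pushed about (by more than 15 mm) (distance of bone from where it was at the start of the episode above 0.015 m).
It fails at once if the lamp's arm is moved (its grip by more than 20 mm) (distance of lamp_grip from where it was at the start of the episode above 0.02 m).
It also fails if it takes over 48 s, if anything falls off the work surface, if the arm or the gripper's body presses on something with over 40 N, if the wrist force passes 120 N, or if a joint passes its speed limit or range.

## Working session

There is one attempt and no reset: what is moved stays moved. The work goes in short steps, Python scripts to look and compute and a shell command to move; the robot and the scene stay as the last step left them, time stands still between calls to the robot, and variables do not carry over. Pictures are saved under pics/ and viewed, and the job is handed in when it is done.

```bash
mkdir -p pics; ls; cat > h.py <<'E'
import numpy as np,cv2
from cell import ctrl
def W(cam,p):
    M=np.array(ctrl.camera_model(cam)["cam_to_world"]);return M[:3,:3]@np.array(p)+M[:3,3]
def snap(cam,f):
    im=ctrl.grab_frame(cam);cv2.imwrite("pics/"+f,im[:,:,::-1]);return im
def look(cam,names):
    for n in names:
        for d in ctrl.landmark_of(cam,n)[:3]:
            print(cam,n,round(d["confidence"],2),np.round(W(cam,d["point"]),1))
E
python3 - <<'E'
from h import *
s=ctrl.observe();print(s); print(ctrl.nose_length)
for c in("scene","top"):
    snap(c,c+"0.png");look(c,["magnifier","mag_grip","lens","bone","lamp_grip"])
E
```

```text
pics
{'time': 0.0, 'qpos': array([ 1.07718837e+00,  1.16502420e-01,  1.44225708e+00, -2.89644904e-06,
        1.58400883e+00, -3.78178885e-02]), 'dq': array([-0.00051115,  0.00061143, -0.00079289, -0.0007729 ,  0.00047834,
       -0.00044765]), 'joint_efforts': array([ 2.53506252e-03, -7.31959891e+01, -6.32520032e+01,  1.13232152e-04,
        6.12136762e-03,  2.21297677e-05]), 'tcp_pos': array([297.05667881, 605.93541072, 249.55616273]), 'tool_rot': array([ 2.66539095e+00,  1.66180897e+00, -1.60037796e-03]), 'ft_force': array([-0.52742402,  0.18327666,  0.1182435 ]), 'torque': array([ 0.03649308, -0.03718841, -0.02420242]), 'opening': 85.37344579290428}
19.0
scene magnifier 0.78 [ 6.735e+02 -2.169e+02 -3.000e-01]
scene mag_grip 0.95 [ 507.2 -232.   153.6]
scene lens 0.85 [ 564.7 -222.7  111.6]
scene bone 0.84 [ 565.2 -256.3   12.2]
scene lamp_grip 0.95 [556.2 274.2 146.4]
top magnifier 0.65 [ 674.1 -218.5   -1.2]
top mag_grip 0.63 [ 504.4 -223.7  152.4]
top lens 0.95 [ 565.6 -231.2  110.6]
top lens 0.63 [ 673.9 -221.1   -4.9]
top lamp_grip 0.71 [557.7 273.9 147. ]
```

View pics/scene0.png

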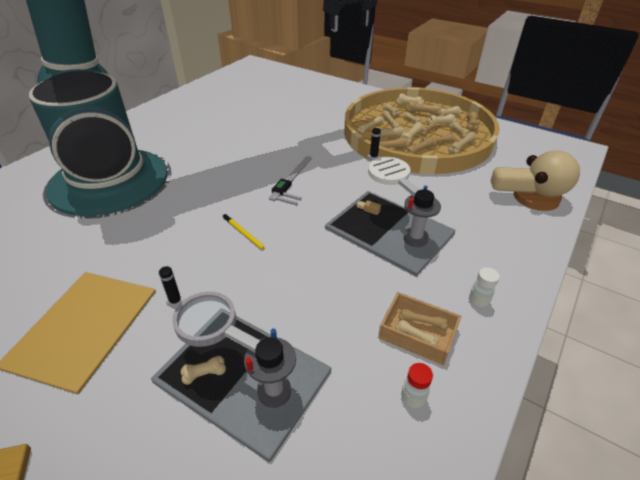

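View pics/top0.png

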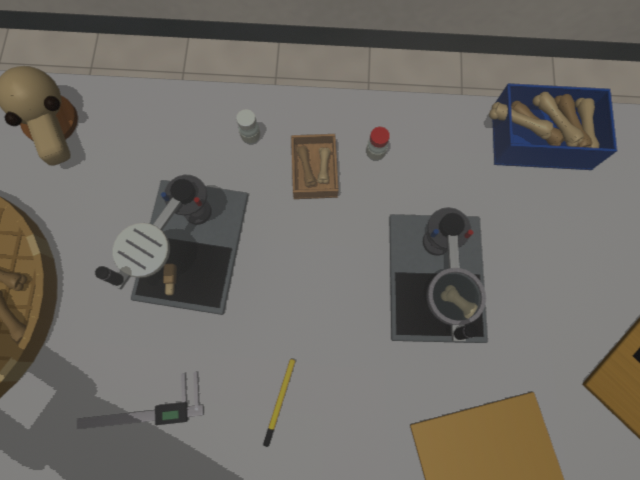

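The scene view shows the magnifier nearest the camera: hub (270,352), lens (205,320), grip (170,285), bone (203,370). The lamp stand is further back, at (420,200). In the top view the magnifier is on the right, with its post near (440,240), lens (456,297) and grip (460,332). The next step is the plate corners, for the stand's yaw, and the bone.

```bash
cat >> h.py <<'E'
def ray(cam,u,v,z):
    c=ctrl.camera_model(cam);M=np.array(c["cam_to_world"])
    d=M[:3,:3]@np.array([(u-c["cx"])/c["fx"],(v-c["cy"])/c["fy"],1]);o=M[:3,3]
    return o+d*(z-o[2])/d[2]
def proj(cam,p):
    c=ctrl.camera_model(cam);M=np.array(c["cam_to_world"]);q=M[:3,:3].T@(np.array(p)-M[:3,3])
    return np.array([c["fx"]*q[0]/q[2]+c["cx"],c["fy"]*q[1]/q[2]+c["cy"]])
E
python3 - <<'E'
from h import *
for c in("scene","top"):
    im=snap(c,c+"1.png")
    for n in("bone","magnifier","mag_grip"):
        for d in ctrl.cut_out(c,n)[:2]:
            m=d["mask"];ys,xs=np.nonzero(m);print(c,n,round(d["confidence"],2),m.sum(),xs.min(),xs.max(),ys.min(),ys.max())
            if n=="bone" and m.sum(): print(ray(c,xs.mean(),ys.mean(),25), cv2.minAreaRect(np.stack([xs,ys],1).astype(np.float32)))
    look(c,["bone","mag_grip","lens","magnifier","lamp_grip"])
# plate corners top
for u,v in((392,341),(486,341),(390,215),(482,213)): print(ray("top",u,v,12)[:2])
for u,v in((155,378),(270,445),(329,371)): print(ray("scene",u,v,12)[:2])
im=cv2.imread("pics/top1.png")[190:360,370:510];cv2.imwrite("pics/t1c.png",cv2.resize(im,None,fx=3.4,fy=3.4,interpolation=cv2.INTER_CUBIC))
E
```

```text
scene bone 0.9 651 181 224 357 384
[ 568.28309544 -257.19074502   25.        ] ((202.2759552001953, 370.1597900390625), (18.87378692626953, 44.768882751464844), 75.0685806274414)
scene magnifier 0.83 16366 151 330 266 461
scene mag_grip 0.76 4342 158 282 266 368
scene mag_grip 0.48 699 181 223 356 384
scene bone 0.71 [ 568.3 -256.8   11.7]
scene mag_grip 0.8 [ 507.  -231.2  149.4]
scene lens 0.78 [ 565.1 -222.   111.8]
scene magnifier 0.89 [ 674.  -219.3   -1.3]
scene lamp_grip 0.96 [555.4 276.8 146.1]
scene lamp_grip 0.63 [ 505.4 -231.3  152.6]
top magnifier 0.87 12307 389 488 207 343
top mag_grip 0.85 3967 426 486 212 340
top mag_grip 0.69 [ 510.5 -224.7  152.7]
top lens 0.89 [ 565.2 -227.8  109.4]
top magnifier 0.68 [ 673.9 -221.2   -3.9]
top lamp_grip 0.59 [559.  276.6 148.3]
[ 498.11394606 -147.97361307]
[ 507.03684889 -303.07854048]
[ 716.37348732 -140.54048893]
[ 729.72185363 -303.12559686]
[ 512.77151728 -302.12484341]
[ 714.88292737 -284.19019361]
[ 720.51203112 -148.76951507]
```

View pics/t1c.png

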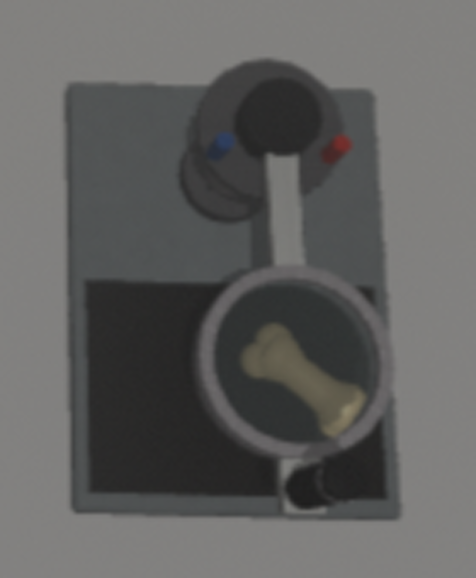

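```bash
cat >> h.py <<'E'
def pose():
    s=ctrl.observe();r=cv2.Rodrigues(np.array(s["tool_rot"]))[0]
    return np.array(s["tcp_pos"]),np.degrees(np.arctan2(r[1,0],r[0,0])),s
def plan(pts,p=None,a=None,claw=85):
    # pts: list of (x,y,z,angle deg of tool x); prints rows
    if p is None: p,a,_=pose()
    p=np.array(p,float);out=[]
    for x,y,z,b in pts:
        t=np.radians(a);X=np.array([np.cos(t),np.sin(t)]);Y=np.array([np.sin(t),-np.cos(t)])
        d=np.array([x,y])-p[:2];row=[round(d@X),round(d@Y),round(p[2]-z),round(((a-b+180)%360-180)*2)/2]
        p=p+np.r_[row[0]*X+row[1]*Y,-row[2]];a-=row[3];out.append("%d %d %d %g %g"%(*row,claw))
    print("; ".join(out));print("end",p,a)
E
python3 - <<'E'
from h import *
p,a,_=pose();print(p,a)
N=20;T=np.array([508,-227.5,250]);b=-87
P=[tuple(p+(T-p)*k/N)+(a+(b-a)*k/N,) for k in range(1,N+1)]
plan(P)
# peg top checks
for z in(116,150,176): print(z,proj("top",[508,-228,z]),proj("scene",[508,-228,z]))
print(proj("top",[674,-219.5,122]),proj("scene",[674,-219.5,122]))
im=cv2.imread("pics/scene1.png")[250:460,140:340];cv2.imwrite("pics/s1c.png",cv2.resize(im,None,fx=2.8,fy=2.8,interpolation=cv2.INTER_CUBIC))
E
```

```text
[297.1249093  606.09164228 250.29658409] 63.88615956576508
-33 28 0 7.5 85; -29 32 0 7.5 85; -24 35 0 7.5 85; -20 38 0 7.5 85; -14 41 0 7.5 85; -9 42 0 8 85; -4 43 0 7.5 85; 3 43 0 7.5 85; 8 42 0 7.5 85; 13 41 0 7.5 85; 19 38 0 7.5 85; 24 36 0 7.5 85; 28 33 0 7.5 85; 32 28 0 7.5 85; 35 25 0 7.5 85; 39 19 0 7.5 85; 40 14 0 8 85; 43 8 0 7.5 85; 43 3 0 7.5 85; 42 -3 0 7.5 85
end [ 508.22969695 -226.97941085  250.29658409] -87.11384043423493
116 [458.38640085 332.8602516 ] [175.04167934 298.9006215 ]
150 [465.39276014 330.94461291] [169.59334647 282.75657859]
176 [471.23045571 329.34850358] [165.13347974 269.54147564]
[452.03072978 221.8628604 ] [270.06829951 347.32585466]
```

View pics/s1c.png

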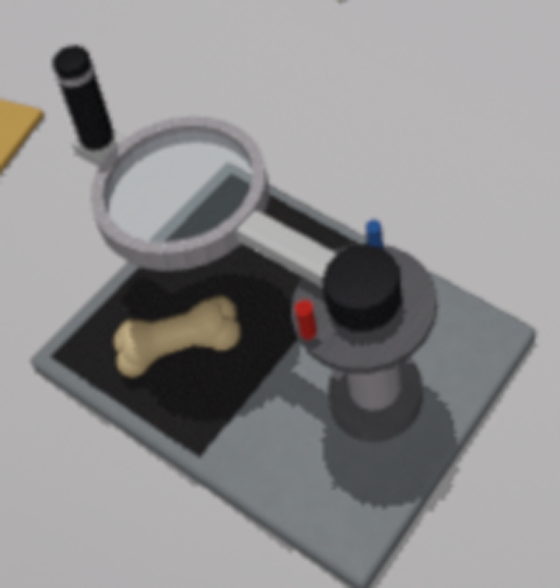

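The peg and hub project where the pictures show them: scene peg top (165,270) seen, (165,269) predicted. Moving over.

```bash
python3 -m handwheel '-33 28 0 7.5 85; -29 32 0 7.5 85; -24 35 0 7.5 85; -20 38 0 7.5 85; -14 41 0 7.5 85; -9 42 0 8 85; -4 43 0 7.5 85; 3 43 0 7.5 85; 8 42 0 7.5 85; 13 41 0 7.5 85' 30
python3 -m handwheel '19 38 0 7.5 85; 24 36 0 7.5 85; 28 33 0 7.5 85; 32 28 0 7.5 85; 35 25 0 7.5 85; 39 19 0 7.5 85; 40 14 0 8 85; 43 8 0 7.5 85; 43 3 0 7.5 85; 42 -3 0 7.5 85; 0 0 0 0 85; 0 0 0 0 85'
python3 - <<'E'
from h import *
p,a,s=pose();print(p,a,s["qpos"])
snap("scene","scene2.png");look("scene",["mag_grip","lens","bone","lamp_grip"])
snap("top","top2.png");look("top",["mag_grip","lens"])
plan([(507.5,-228,215,-87),(507.5,-228,180,-87),(507.5,-228,150,-87)])
E
```

```text
time: 2.5
tcp_pos: [402.2, 187.4, 250.6]
tool_rot: [-3.124, 0.326, -0.001]
ft_force: [0.4, 0.7, -0.3]
opening: 85.0
time: 3.7
tcp_pos: [508.1, -227.6, 249.9]
tool_rot: [2.276, -2.165, -0.001]
ft_force: [-0.7, 0.1, -0.2]
opening: 84.9
[ 508.10313107 -227.55009056  249.94032891] -87.14876789278058 [-4.66967671e-01 -1.42062167e-01  1.69776536e+00  1.85491771e-04
  1.58673305e+00  1.05406796e+00]
scene mag_grip 0.77 [ 502.8 -231.4  152.6]
scene lens 0.78 [ 566.5 -224.8  110.5]
scene lens 0.26 [ 673.3 -222.5    2. ]
scene bone 0.97 [ 569.  -257.8   13.8]
scene lamp_grip 0.92 [553.9 274.2 147. ]
top mag_grip 0.9 [ 506.7 -227.1  149.5]
top lens 0.77 [ 567.3 -225.7  111.1]
2 1 36 0 85; 0 0 35 0 85; 0 0 30 0 85
end [ 507.35543414 -228.46389134  149.59657312] -87.05317015619218
```

View pics/scene2.png

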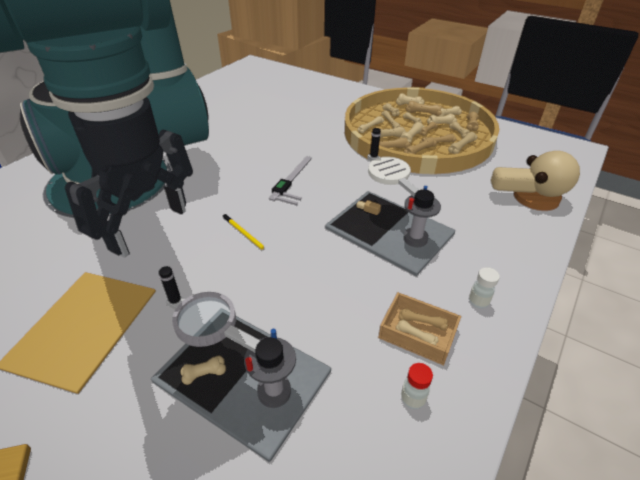

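The open jaws hang straight above the peg (fingers at about (120,240) and (180,195), peg at (170,285)). Descending, then closing.

```bash
python3 -m handwheel '1 -1 25 0 85; 0 0 25 0 85; 0 0 25 0 85; 0 0 15 0 85; 0 0 10 0 85; 0 0 0 0 60; 0 0 0 0 40; 0 0 0 0 30; 0 0 0 0 25; 0 0 0 0 25' 30
python3 - <<'E'
from h import *
p,a,s=pose();print(p,a,s["ft_force"],s["opening"])
snap("scene","scene3.png");look("scene",["mag_grip","lens"])
im=cv2.imread("pics/scene3.png")[200:440,60:340];cv2.imwrite("pics/s3c.png",cv2.resize(im,None,fx=2.4,fy=2.4))
E
```

```text
time: 5.1
tcp_pos: [509.4, -228.0, 150.9]
tool_rot: [-2.277, 2.165, -0.001]
ft_force: [0.1, 0.1, -0.5]
opening: 24.8
[ 509.41552252 -228.02503067  150.8560031 ] -87.11566084099844 [ 0.12782341  0.05228819 -0.50771704] 24.808890595168357
scene mag_grip 0.65 [ 507.6 -234.1  152.8]
scene mag_grip 0.39 [ 564.7 -223.8  112.4]
scene lens 0.71 [ 564.6 -221.7  111.7]
```

View pics/s3c.png

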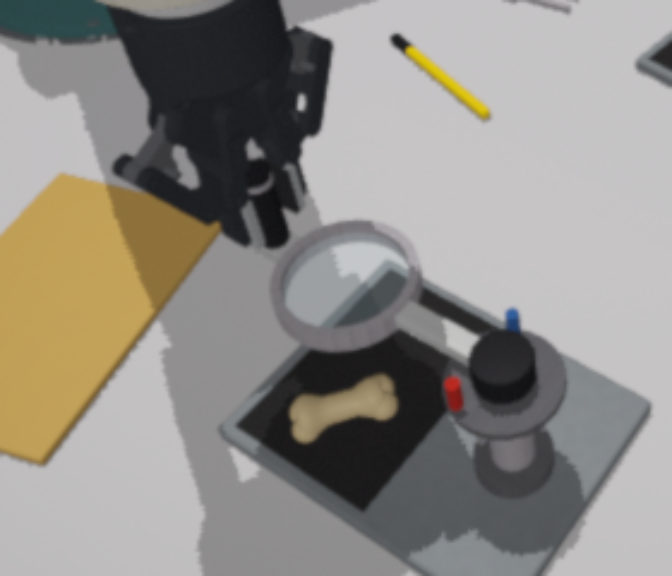

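The jaws are on either side of the peg and the arm is undisturbed. Closing.

```bash
python3 -m handwheel '0 2 0 0 20; 0 0 0 0 14; 0 0 0 0 14; 0 0 0 0 14' 40
python3 - <<'E'
from h import *
p,a,s=pose();print(p,a,s["ft_force"],s["opening"],s["torque"])
snap("top","top4.png");look("top",["mag_grip","lens"])
snap("scene","scene4.png");look("scene",["mag_grip","lens"])
E
```

```text
time: 5.65
tcp_pos: [507.1, -228.0, 150.4]
tool_rot: [2.276, -2.165, -0.001]
ft_force: [-5.0, 1.0, 3.6]
opening: 16.8
[ 507.07584776 -228.02596194  150.43600691] -87.11904323589773 [-5.03117752  1.00637625  3.59986175] 16.75326399488757 [0.17519163 0.7696194  0.02320648]
top lens 0.6 [ 565.  -231.   111.6]
scene mag_grip 0.62 [ 506.  -233.9  154. ]
scene lens 0.75 [ 564.8 -224.2  111.4]
```

```bash
python3 -m handwheel '-4 0 0 1.5 14; -8.7 -0.2 0 3 14; -8.7 -0.2 0 3 14; -8.7 -0.2 0 3 14; -8.7 -0.2 0 3 14; -8.7 -0.2 0 3 14; -8.7 -0.2 0 3 14; -4.4 -0.1 0 1.5 14'
python3 - <<'E'
from h import *
p,a,s=pose();print(p,a,s["ft_force"],s["opening"],s["torque"])
snap("scene","scene5.png");look("scene",["mag_grip","lens","bone"])
E
```

```text
time: 6.75
tcp_pos: [515.2, -167.9, 150.4]
tool_rot: [1.841, -2.545, 0.0]
ft_force: [-4.6, -0.8, 3.7]
opening: 16.8
[ 515.16976732 -167.90532284  150.41967639] -108.22181643970787 [-4.56564983 -0.83501864  3.66234561] 16.825145669819598 [-0.18751541  0.6241727  -0.03844681]
scene lens 0.96 [ 567.8 -183.8  110.2]
scene bone 0.64 [ 564.9 -258.4   12.1]
```

View pics/scene5.png

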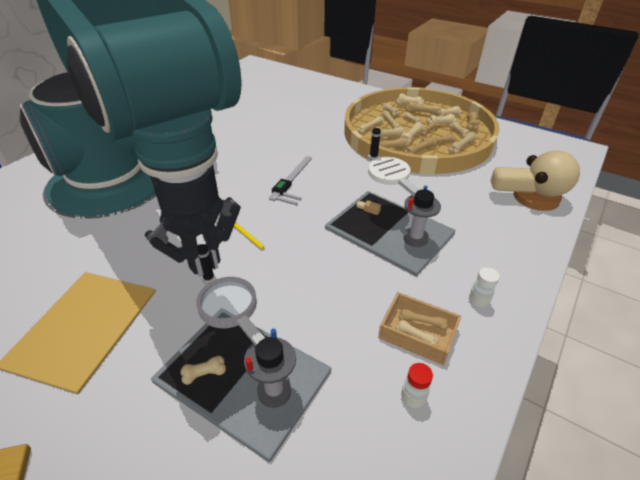

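The lens has followed to (228,300), the bone is unmoved at (203,370), and forces are low. Continuing to the left.

```bash
python3 -m handwheel '-8.7 -0.2 0 3 14; -8.7 -0.2 0 3 14; -8.7 -0.2 0 3 14; -8.7 -0.2 0 3 14; -8.7 -0.2 0 3 14; -8.7 -0.2 0 3 14'
python3 -m handwheel '-3 0 0 1 14'
python3 -m handwheel '-3 0 0 1 14'
python3 -m handwheel '-3 0 0 1 14'
```

```text
time: 7.55
tcp_pos: [538.7, -122.0, 150.4]
tool_rot: [1.421, -2.801, 0.0]
ft_force: [-3.3, -0.7, 3.0]
opening: 17.3
time: 7.65
tcp_pos: [540.7, -119.3, 150.4]
tool_rot: [-1.398, 2.813, -0.0]
ft_force: [-3.6, 0.5, 5.1]
opening: 16.8
time: 7.75
tcp_pos: [542.3, -117.2, 150.4]
tool_rot: [-1.375, 2.825, -0.0]
ft_force: [-4.1, -0.0, 4.6]
opening: 16.9
time: 7.85
tcp_pos: [544.2, -114.9, 150.4]
tool_rot: [-1.349, 2.837, -0.0]
ft_force: [-2.7, 0.1, 5.6]
opening: 16.7
```

```bash
python3 -m handwheel '-3 0 0 1 14'
python3 -m handwheel '-3 0 0 1 14'
python3 -m handwheel '-2 0 0 0.7 14'
python3 - <<'E'
from h import *
p,a,s=pose();print(p,a,s["ft_force"],s["opening"],s["torque"])
snap("scene","scene6.png");snap("top","top6.png");look("top",["lens"]);look("scene",["lens"])
im=cv2.imread("pics/scene6.png")[230:440,140:340];im2=cv2.imread("pics/top6.png")[190:360,370:510]
cv2.imwrite("pics/c6.png",np.hstack([cv2.resize(im,(400,420)),cv2.resize(im2,(346,420))]))
E
```

```text
time: 7.95
tcp_pos: [546.1, -112.6, 150.5]
tool_rot: [-1.324, 2.849, -0.0]
ft_force: [-2.4, -1.2, 4.5]
opening: 17.1
time: 8.05
tcp_pos: [547.9, -110.4, 150.4]
tool_rot: [1.298, -2.86, 0.001]
ft_force: [-20.7, -20.3, 10.2]
opening: 16.9
time: 8.15
tcp_pos: [548.1, -110.3, 150.4]
tool_rot: [1.278, -2.864, 0.003]
ft_force: [-28.6, -26.3, 13.4]
opening: 17.2
[ 548.06304946 -110.34032043  150.35231323] -131.913065125893 [-28.60165642 -26.26701848  13.40616454] 17.167916492911594 [-3.71832113  4.22526097  0.27920594]
scene lens 0.87 [ 591.3 -147.5  109.5]
```

View pics/c6.png

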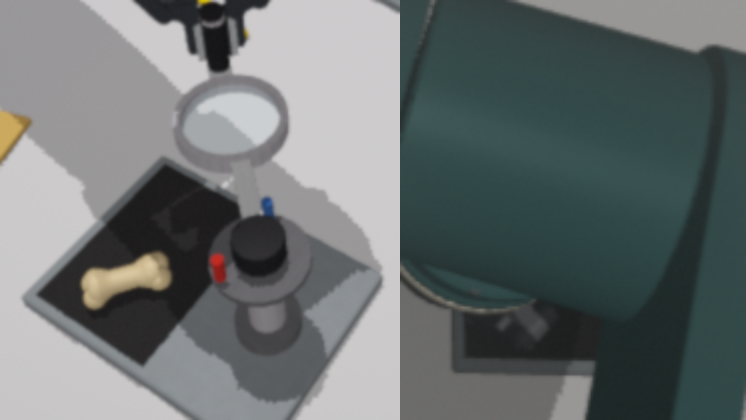

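The arm rests against the blue pin, and the force rose to 39 N there, so this is the left stop. The bone is untouched. Now swinging right.

```bash
cat >> h.py <<'E'
def arc():
    p,a,s=pose();d=p[:2]-np.array([673,-220]);al=np.degrees(np.arctan2(d[1],-d[0]))
    print("alpha",al.round(2),"r",np.hypot(*d).round(1),"toolerr",(-89.9-al-a).round(1),"F",s["ft_force"].round(1),s["opening"].round(1))
E
python3 -m handwheel '5 0 0 -1.5 14; 8.7 -0.2 0 -3 14; 8.7 -0.2 0 -3 14; 8.7 -0.2 0 -3 14; 8.7 -0.2 0 -3 14; 8.7 -0.2 0 -3 14; 8.7 -0.2 0 -3 14; 8.7 -0.2 0 -3 14; 8.7 -0.2 0 -3 14; 8.7 -0.2 0 -3 14'
python3 -c "from h import *;arc()"
```

```text
time: 9.35
tcp_pos: [511.3, -181.8, 150.4]
tool_rot: [-1.95, 2.461, -0.002]
ft_force: [7.4, 0.4, 0.5]
opening: 17.0Traceback (most recent call last):
  File "<string>", line 1, in <module>
    from h import *;arc()
                    ~~~^^
  File "h.py", line 32, in arc
    print("alpha",al.round(2),"r",np.hypot(*d).round(1),"toolerr",(-89.9-al-a).round(1),"F",s["ft_force"].round(1),s["opening"].round(1))
                                                                                                                   ^^^^^^^^^^^^^^^^^^
AttributeError: 'float' object has no attribute 'round'
```

```bash
sed -i 's/s\["opening"\].round(1))/round(s["opening"],1))/' h.py
python3 -m handwheel '8.7 -0.2 0 -3 14; 8.7 -0.2 0 -3 14; 8.7 -0.2 0 -3 14; 8.7 -0.2 0 -3 14; 8.7 -0.2 0 -3 14; 8.7 -0.2 0 -3 14; 8.7 -0.2 0 -3 14; 8.7 -0.2 0 -3 14; 8.7 -0.2 0 -3 14; 8.7 -0.2 0 -3 14; 8.7 -0.2 0 -3 14'
python3 -c "from h import *;arc()"
```

```text
time: 10.45
tcp_pos: [516.6, -275.8, 150.4]
tool_rot: [-2.569, 1.806, -0.002]
ft_force: [7.9, 4.3, 1.9]
opening: 17.2
alpha -19.64 r 166.0 toolerr -0.1 F [7.9 4.3 1.9] 17.2
```

```bash

python3 -m handwheel '8.7 -0.2 0 -3 14; 8.7 -0.2 0 -3 14; 8.7 -0.2 0 -3 14; 8.7 -0.2 0 -3 14; 8.7 -0.2 0 -3 14; 8.7 -0.2 0 -3 14; 8.7 -0.2 0 -3 14'
python3 -c "from h import *;arc()"
python3 -m handwheel '3 0 0 -1 14'
python3 -c "from h import *;arc()"
python3 -m handwheel '3 0 0 -1 14'
python3 -c "from h import *;arc()"
```

```text
time: 11.15
tcp_pos: [547.0, -328.0, 150.4]
tool_rot: [-2.855, 1.307, -0.002]
ft_force: [6.0, 5.6, 3.4]
opening: 16.9
alpha -40.61 r 165.9 toolerr -0.1 F [6.  5.6 3.4] 16.9
time: 11.25
tcp_pos: [549.2, -330.4, 150.4]
tool_rot: [-2.866, 1.282, -0.002]
ft_force: [5.6, 5.7, 4.5]
opening: 16.9
alpha -41.72 r 165.9 toolerr 0.0 F [5.6 5.7 4.5] 16.9
time: 11.35
tcp_pos: [551.0, -332.4, 150.4]
tool_rot: [-2.877, 1.259, -0.002]
ft_force: [4.2, 5.1, 4.7]
opening: 16.9
alpha -42.64 r 165.9 toolerr 0.0 F [4.2 5.1 4.7] 16.9
```

```bash

for i in 1 ; do python3 -m handwheel '3 0 0 -1 14'; done
python3 -c "from h import *;arc()"
python3 -m handwheel '3 0 0 -1 14'
python3 -c "from h import *;arc()"
python3 -m handwheel '1 0 0 0 14'
python3 -c "
from h import *;arc()
snap('scene','scene7.png');look('scene',['bone','lens','lamp_grip']);arc()"
```

```text
time: 11.45
tcp_pos: [552.9, -334.5, 150.4]
tool_rot: [-2.887, 1.234, -0.002]
ft_force: [4.3, 5.4, 3.3]
opening: 17.1
alpha -43.64 r 165.9 toolerr 0.0 F [4.3 5.4 3.3] 17.1
time: 11.55
tcp_pos: [555.0, -336.6, 150.4]
tool_rot: [-2.898, 1.209, -0.002]
ft_force: [4.4, 6.9, 3.6]
opening: 17.1
alpha -44.65 r 165.9 toolerr 0.0 F [4.4 6.9 3.6] 17.1
time: 11.65
tcp_pos: [555.3, -336.9, 150.3]
tool_rot: [-2.898, 1.208, 0.001]
ft_force: [-6.0, 15.6, 8.6]
opening: 17.3
alpha -44.8 r 165.9 toolerr 0.2 F [-6.  15.6  8.6] 17.3
scene lens 0.94 [ 596.1 -293.9  109.3]
scene lens 0.67 [ 673.6 -219.6    1.3]
scene lamp_grip 0.86 [556.9 272.4 143.6]
alpha -44.77 r 165.9 toolerr 0.2 F [-0.5 10.6  6.1] 17.1
```

View pics/scene7.png

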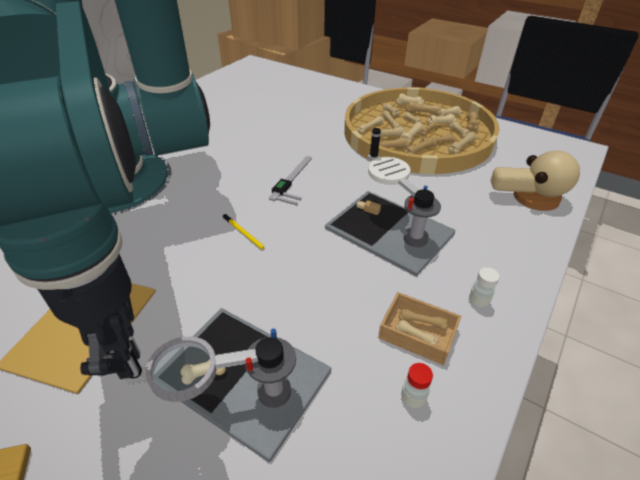

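Right stop confirmed: force rises with no motion, total travel is 86.1° = 1.50 rad as specified, and the arm lies against the red pin. The bone bearing averages -19.4° about the hinge, so I'm swinging back 25.4°.

```bash

python3 -m handwheel '-5 0 0 1.4 14; -8.7 -0.2 0 3 14; -8.7 -0.2 0 3 14; -8.7 -0.2 0 3 14; -8.7 -0.2 0 3 14; -8.7 -0.2 0 3 14; -8.7 -0.2 0 3 14; -8.7 -0.2 0 3 14; -8.2 -0.2 0 3 14; 0 0 0 0 14; 0 0 0 0 14'
python3 -c "
from h import *;arc()
snap('scene','scene8.png');look('scene',['bone','lens','lamp_grip']);snap('top','top8.png');look('top',['bone','lens'])"
```

```text
time: 12.95
tcp_pos: [516.4, -275.1, 150.4]
tool_rot: [-2.561, 1.817, -0.003]
ft_force: [8.4, 4.8, 1.7]
opening: 16.9
alpha -19.38 r 166.0 toolerr 0.2 F [8.4 4.8 1.7] 16.9
scene bone 0.75 [ 564.5 -259.9   12.8]
scene lens 0.6 [ 569.7 -253.7  112.1]
scene lamp_grip 0.88 [557.8 273.6 148.5]
top bone 0.37 [ 568.7 -255.    11.8]
top lens 0.62 [ 570.8 -257.   112.1]
```

View pics/scene8.png

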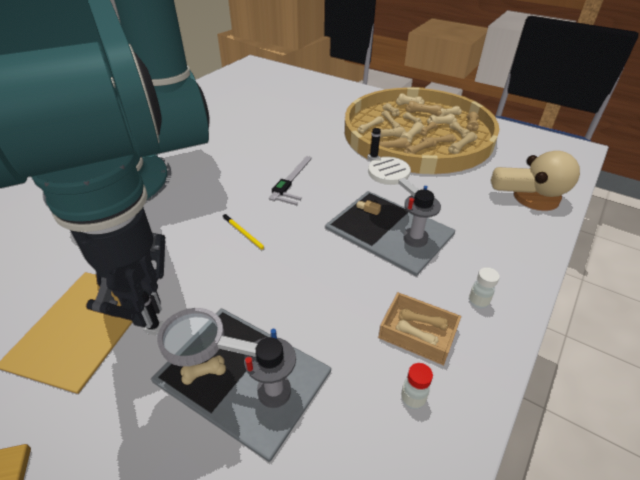

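Lens at (570,-256), bone at (567,-257), nothing else moved. Opening and lifting clear.

```bash

python3 -m handwheel '0 0 0 0 24; 0 0 0 0 35; 0 0 0 0 50; 0 0 0 0 65; 0 0 0 0 75; 0 0 0 0 75; 0 0 -15 0 75; 0 0 -25 0 75; 0 0 -35 0 75; 0 0 -35 0 75; 0 0 -30 0 75; 0 0 0 0 75'
python3 -m handwheel '0 40 0 0 75; 0 40 0 0 75; 0 40 0 0 75; 0 0 0 0 75; 0 0 0 0 75'
python3 -c "
from h import *;arc()
snap('scene','scene9.png');look('scene',['bone','lens','mag_grip','lamp_grip']);snap('top','top9.png');look('top',['bone','lens','mag_grip'])
im=cv2.imread('pics/scene9.png')[200:440,60:340];im2=cv2.imread('pics/top9.png')[190:360,370:510]
cv2.imwrite('pics/c9.png',np.hstack([cv2.resize(im,(440,377)),cv2.resize(im2,(310,377))]))"
```

```text
time: 14.5
tcp_pos: [516.0, -276.2, 296.4]
tool_rot: [-2.562, 1.818, -0.011]
ft_force: [-0.1, 0.3, -0.9]
opening: 75.1
time: 15.0
tcp_pos: [401.5, -315.6, 291.0]
tool_rot: [-2.561, 1.82, -0.002]
ft_force: [-0.3, 0.6, 0.3]
opening: 75.0
alpha -19.41 r 287.8 toolerr 0.3 F [-0.3  0.6  0.3] 75.0
scene bone 0.87 [ 566.2 -259.4   12. ]
scene lens 0.8 [ 566.8 -253.8  111. ]
scene mag_grip 0.67 [ 514.9 -276.7  151.9]
scene lamp_grip 0.98 [556.  274.4 146.5]
scene lamp_grip 0.58 [ 6.717e+02 -2.173e+02 -6.000e-01]
top bone 0.44 [ 568.6 -255.8   14.1]
top lens 0.63 [ 568.7 -260.3  110.5]
top mag_grip 0.63 [ 515.7 -275.2  153. ]
```

View pics/c9.png

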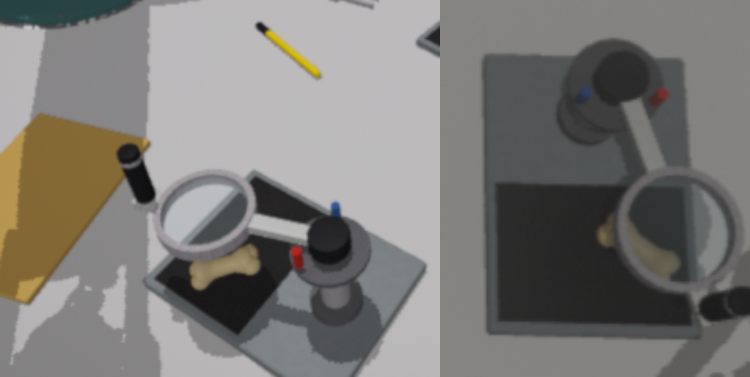

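In the last pictures the lens stands free over the bone. Its offset in the top view is the parallax expected from its height. The fitted positions agree within about 5 mm, the arm is at rest and the gripper is well clear. Handing in.

```bash
python3 -c "
from h import *
print(proj('top',[567,-257,25]),proj('top',[569.3,-256.5,111]));print(ctrl.job_done())"
```

```text
[459.67277876 302.11088806] [475.87679737 292.54139949]
the job is handed in; nothing more can be done
None
```

I took the magnifier by its grip and swung it to its left stop, then to its right stop. I then brought it back over the bone, let go and handed the job in at about 15 s.

- **Left stop:** the arm came up against the blue pin and the wrist force rose to about 41 N.
- **Right stop:** the arm came up against the red pin at about 19 N. Travel from stop to stop was 86.1°, or 1.50 rad, which matches the ±0.75 rad given.
- **Binding:** between the stops the wrist readings were small (under 10 N) and I saw no sign of binding.
- **Final position:** the lens is at about (568, -257) mm and the bone at about (567, -257) mm. Single readings of them differed by up to about 6 mm, well inside the 20 mm limit.
- **Bone and lamp:** both read where they were at the start, within detector noise of a few mm.
- **Gripper:** it is open and well clear, with no force reading above the noise.

Not every check worked. The detectors missed the bone, the lens or the grip in a few pictures and gave some low-confidence false hits, which I ignored. The top camera's view was blocked by the robot at the left stop, so I judged that stop from the force and the scene camera.

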